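# Pull out the supply carousel and hold the red-lidded jar at the front

### The arm

A 6-joint arm with a two-finger parallel gripper is mounted at the origin on the work surface. World frame = base frame: x ahead of the robot, y to its left, z up, the work surface at z = 0. Lengths are in m, angles in rad, forces in N, time in s.
With the tool pointing down it reaches from about 0.35 to 0.775 m from the base axis. Payload 5.5 kg.
Tool frame: the origin (TCP) lies between the finger pads, 19 mm behind the fingertips; this is the grasp point; z points along the fingers, y is the line along which they close (so a half turn about z gives the same grasp; the last joint's range is limited). The gripper opens to 85 mm and grips with 20 to 120 N. Pads are 22 mm wide; open, the fingers measure 114 mm over their backs; the gripper's body (76 mm by 85 mm) begins 54 mm behind the grasp point. The pads swing forward as they close: fully open they stand 13 mm farther back than shut.
Start: joints at [0.978, 0.313, 0.046, 1.304, 0, 1.431], TCP at [0.252, 0.517, 0.25] pointing down, gripper open.
Joint ranges: [-2.76, 2.76], [-0.86, 1.69], [-1.03, 1.26], [-2.2, 2.34], [-1.47, 1.5], [-3.14, 3.14]. Speed limits (rad/s): [2.57, 2.57, 3.14, 3.14, 3.14, 3.14].

### API

Orientations are given as a unit quaternion [w, x, y, z].
In Python, from workcell import env, cam, get_state gives the robot as it stands (env), with the cameras (cam) and the readings as plain functions.
- The arm moves only by the tool step_hand, called after "Call:" in YAML: its name, and indented under it one key for each argument. Schema: {"type":"object","properties":{"moves":{"type":"array","items":{"type":"array","items":{"type":"array","items":{"type":"number"},"minItems":6,"maxItems":6},"minItems":1,"maxItems":8},"minItems":1,"maxItems":1},"finger_gap":{"type":"number"},"grip_n":{"type":"number"},"only":{"type":"string"},"quiet":{"type":"boolean"},"lines":{"type":"string"}},"required":["moves"],"additionalProperties":false}. moves is a list that holds a single list of rows (three levels of brackets), with 1 to 8 rows, each of 6 numbers: dx, dy, dz in fractions of the full range, 1 being 600 mm, then a rotation vector rx, ry, rz in a scale on which 1.0 is 4 rad; each row is the pose to reach, as a shift and turn from the pose commanded when the call began, along the tool's axes at that moment; what a row does not reach only later rows make up. A row lasts 1/8 s, in which the tool goes at most 0.0625 m and 0.188 rad, less where a joint would pass 70% of its speed; a pose out of reach is approached as far as the arm can. finger_gap is the finger opening in m, set as the call begins (left out keeps the last). The fingers move at their own pace and stop on an object; grip_n is the grip in N (left out, the last holds). Time passes only in rows, so rows that do not move let the fingers close. The tool returns the time, the measured TCP pose, the force, the opening and the grip force at its end. only (a regular expression) keeps the lines of the reply that match it, lines (a string "A,B") keeps lines A to B, and quiet returns only ok. Shift and turn numbers lie between -1 and 1, and a call with a number outside is refused. Input that does not fit is refused with a message, and nothing moves.
- get_state(): the state, without advancing time (a new reading comes with each control period).
- cam.read_camera(name): name is "scene" or "top" or "wrist"; returns a dict with "image" (400x640x3 uint8, red, green, blue), "K" (3x3 intrinsics, pixels), "R" (3x3) and "t" (3): a world point X has camera coordinates R X + t. Camera axes: x right, y down, z forward; pixel columns grow to the right and rows downward; lengths in m; the calibration is good to about 2 mm. The wrist camera is an equidistant fisheye: a pixel r from the principal point sees the ray r / f radians off the axis. A picture is of the moment at which its call begins. There is no depth.
- env.hand_in(): hands the job in; it is judged then, once.
The state is a dict: "clock": time; "joint_pos": joint angles; "qvel": joint speeds; "tau": joint torques, N m; "tcp_pos": TCP position; "orientation": TCP orientation; "wrist_force": force on the tool from outside, world axes, zero at the start; "ft_torque": the same for the moment, N m; "finger_gap": finger opening in m; "grip_force": force on a finger pad.
Only numpy, scipy, OpenCV 4.12 (cv2) and the standard library are available. Lean on these libraries where they do the work, as an engineer would, in place of code of your own. Each camera call takes 0.05 s, during which the arm holds its last target. There are 200 camera calls.

### The job

In the archive room, use the steel peg to pull the grey tray fully out from under the desk riser, then turn the jar carousel on it by its black centre knob until the red-lidded jar is squarely at the front, in line with the yellow mark on the tray. Finish while still gripping the knob, holding the carousel still there with the tray fully out. Leave the other things on the desk where they are.

Things in the scene. Friction and masses are not known exactly. Their poses are not given: they have to be found in the camera images.
- riser: fixed wooden desk riser, open front and back: shelf 160 x 400 x 18 mm, underside 202 mm above the desk, papers on it up to 240 mm. Origin: on the desk below the carousel axis as it is with the tray fully in. Its -x axis points to the front (roughly to the robot); the tray pulls out along -x. The shelf spans x = -20 to +140 mm in this frame and covers the knob until the tray is pulled.
- tray (a joint): slide of the grey tray (200 mm wide, top 22 mm above the desk) along the riser's -x: 0 = fully in, 0.15 m = fully out (end stop). Sliding friction about 4 N; it stays where it is left.
- pull_peg (a point): grip point on the upright steel pull peg at the tray's front, a cylinder 22 mm in diameter that stands from 22 mm to 84 mm above the desk; this point is on its axis, 65 mm above the desk. 135 mm in front of the carousel's axis. Moves with the tray.
- pointer (a point): yellow mark (18 x 6 mm, flat) on the tray, 106 mm in front of the carousel's axis and in line between it and the pull peg. Axes as the riser's; moves with the tray.
- carousel: white disc 184 mm across on the tray with six glass jars (40 mm wide, every 60 degrees at 66 mm radius, lid tops 108 mm above the desk) and a centre knob, turning as one about z, endlessly either way. Origin: on the axis, 26 mm above the desk. The red-lidded jar lies along its -x: at the front when its yaw equals the riser's. Friction 0.06 N m; stays where left.
- red_jar (a point): centre of the top of the red lid, 66 mm from the carousel's axis, 108 mm above the desk; the other five lids are white, blue or grey. At the front it is 40 mm behind the yellow mark (+40 mm along the mark's x, 0 along its y).
- knob (a point): grip point on the black round centre knob: a cylinder 42 mm in diameter with fine grey ribs, from 115 mm to 160 mm above the desk (the only thing above the lids); this point is on its axis, 143 mm above the desk.
- tape_roll: loose roll of brown packing tape, 90 mm across, 24 mm high, lying on the desk left of the tray, nearer the robot; origin: centre of its underside
- mug: loose blue mug, 80 mm across, 95 mm high, on the desk left of the tray; origin: centre of its underside
- stamp: loose dark wooden hand stamp, 36 mm across, 75 mm high, on the desk right of the tray; origin: centre of its underside
- stapler: loose red and black stapler, 140 x 36 x 50 mm, on the right part of the desk; origin: centre of its underside
- punch: loose grey hole punch, 100 x 110 x 60 mm, on the right part of the desk; origin: centre of its underside
- glue: loose glue bottle with orange cap, 32 mm across, 100 mm high, on the left part of the desk; origin: centre of its underside
- calculator: loose grey calculator, 160 x 110 x 20 mm, on the left part of the desk; origin: centre of its underside

How it is judged:
By the outcome, as a careful person would: the job done as asked, in the order asked, and still so for the second after the job is handed in, while the arm keeps its last pose, push and grip.
It also fails if it takes over 56 s, if anything falls off the work surface, if the arm or the gripper's body presses on something with over 40 N, if the wrist force passes 120 N, or if a joint passes its speed limit or range.

## Working session

There is one attempt and no reset: what is moved stays moved. The work goes in short steps, Python scripts to look and compute and a tool call to move; the robot and the scene stay as the last step left them, time stands still between calls to the robot, and variables do not carry over. Pictures are saved under pics/ and viewed, at most 10 in all, crops included, and the job is handed in when it is done.

```bash
ls; mkdir -p pics
```

Run:
```python
from workcell import env, cam, get_state
import cv2
s=get_state(); print(s['clock'],s['tcp_pos'],s['orientation'])
for n in ("scene","top"):
    c=cam.read_camera(n); cv2.imwrite(f"pics/{n}0.png",c["image"][:,:,::-1]); print(n,c["K"].tolist(),c["R"].tolist(),c["t"].tolist())
```

```text
pics
workcell.py
0.0 [0.25129006 0.51663822 0.24911816] [-3.18434709e-04  2.24446316e-01  9.74486030e-01 -8.52311125e-04]
scene [[381.07901564116344, 0.0, 321.1402568153609], [0.0, 381.07901564116344, 200.79276449228695], [0.0, 0.0, 1.0]] [[0.8763648020122673, 0.4813819490744738, 0.01600477738866147], [0.36869156857551844, -0.64908705230376, -0.6653965177192771], [-0.30992137882908904, 0.589030913990834, -0.7463185119691189]] [-0.47288102456842795, -0.1258855118114487, 1.3768482190166886]
top [[509.8829336566046, 0.0, 309.5346801724662], [0.0, 509.8829336566046, 195.59446924522797], [0.0, 0.0, 1.0]] [[-0.008102186598694782, -0.9999333799612233, 0.008221326635298062], [-0.9973645047107949, 0.007488029492316122, -0.07216629516133918], [0.07209992590364606, -0.008784364157213363, -0.9973587296610195]] [0.02099239377467352, 0.5448246347694263, 1.5875889132094398]
```

View pics/scene0.png

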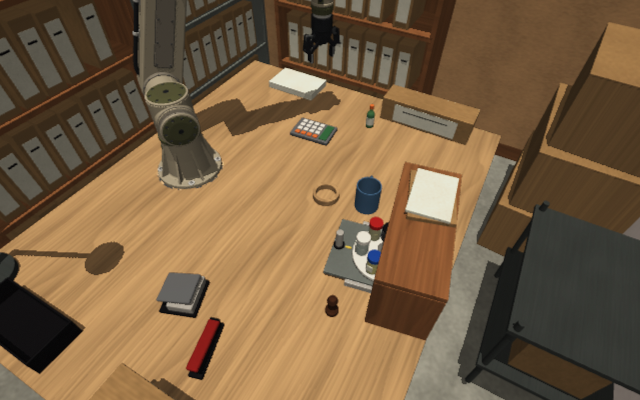

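View pics/top0.png

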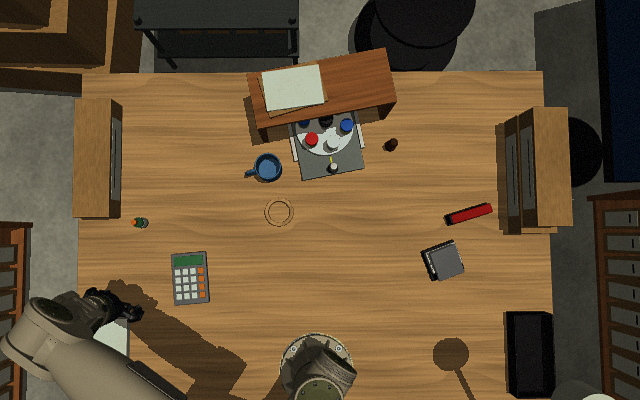

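The scene view shows the peg near (339,238) and the red lid near (376,224). In the top view the peg is near (333,167), the red lid (312,139), the blue lid (347,125), and the knob is partly covered near (327,122). Next, enlarged crops of both.

Run:
```python
import cv2,numpy as np
a=cv2.imread("pics/scene0.png")[205:305,320:400]; b=cv2.imread("pics/top0.png")[100:190,270:370]
a=cv2.resize(a,None,fx=5,fy=5,interpolation=cv2.INTER_CUBIC); b=cv2.resize(b,None,fx=4,fy=4,interpolation=cv2.INTER_CUBIC)
o=np.zeros((500,800,3),np.uint8); o[:500,:400]=a; o[:360,400:]=b
cv2.imwrite("pics/crop1.png",o)
```

```text
(no output)
```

View pics/crop1.png

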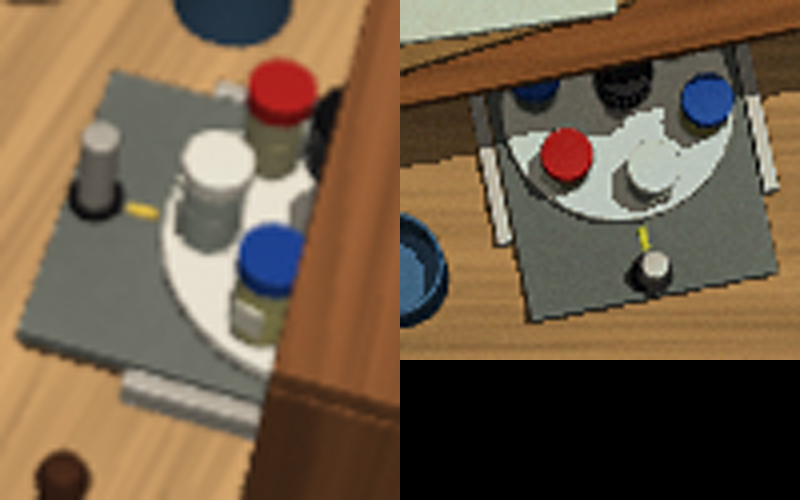

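The crop shows the following (crop pixels, scene crop left and top crop right):
- Peg top: (101,133) and (656,264)
- Mark: (142,211) and (644,239)
- Red lid: (281,83) and (568,153)
- White lid: (218,158) and (652,168)
- Tray front corners, top view: (528,320) and (778,272)

Create geo.py:
```python
import numpy as np
from workcell import env, cam, get_state
from scipy.spatial.transform import Rotation as Rot
def ray(c,p):
    K,R,t=map(np.array,(c["K"],c["R"],c["t"])); d=np.linalg.solve(K,[p[0],p[1],1.]); d/=np.linalg.norm(d)
    return -R.T@t,R.T@d
def wray(c,p):
    K,R,t=map(np.array,(c["K"],c["R"],c["t"])); v=np.array([p[0]-K[0,2],p[1]-K[1,2]]); r=np.linalg.norm(v); a=r/K[0,0]
    d=np.r_[v/r*np.sin(a),np.cos(a)]; return -R.T@t,R.T@d
def tri(rs):
    P=[np.eye(3)-np.outer(d,d) for _,d in rs]; X=np.linalg.solve(sum(P),sum(p@o for p,(o,_) in zip(P,rs)))
    return X,[float(np.linalg.norm(p@(X-o))) for p,(o,_) in zip(P,rs)]
def plane(r,z): o,d=r; return o+d*(z-o[2])/d[2]
def tool(target):  # world shift -> tool axes
    s=get_state(); q=s["orientation"]; R=Rot.from_quat([q[1],q[2],q[3],q[0]])
    return R.inv().apply(np.array(target)-s["tcp_pos"]), R.as_matrix()
```

Run:
```python
from geo import *
cs=cam.read_camera("scene"); ct=cam.read_camera("top")
S=lambda x,y:ray(cs,((x+.5)/5-.5+320,(y+.5)/5-.5+205)); T=lambda x,y:ray(ct,((x-400+.5)/4-.5+270,(y+.5)/4-.5+100))
for n,a,b in (("peg",(101,133),(656,264)),("mark",(142,211),(644,239)),("red",(281,83),(568,153)),("white",(218,158),(652,168))):
    print(n,tri([S(*a),T(*b)]))
e=plane(T(778,272),.022)-plane(T(528,320),.022); print(e,np.linalg.norm(e),"yaw edge",np.arctan2(-e[0],e[1])+0, np.degrees(np.arctan2(e[0],-e[1])))
for n,p,z in (("peg",(656,264),.084),("mark",(644,239),.022),("red",(568,153),.108),("white",(652,168),.108),("blue",(707,99),.108)): print(n,plane(T(*p),z))
print(tool([.6,0,.2])[1])
```

```text
peg (array([ 0.630421  , -0.05682387,  0.08559118]), [0.0005293840606607073, 0.0005293840606606618])
mark (array([ 0.65871029, -0.05125591,  0.02145592]), [0.0006594202800969707, 0.0006594202800970734])
red (array([0.71093489, 0.00926904, 0.10882118]), [0.0013320631589616458, 0.0013320631589616464])
white (array([ 0.70036106, -0.05367894,  0.104676  ]), [0.000828125110589547, 0.0008281251105891627])
[ 0.03670443 -0.19791091  0.        ] 0.20128572306332113 yaw edge -2.9582167603348513 10.506664747949673
peg [ 0.63109511 -0.05665757  0.084     ]
mark [ 0.65921664 -0.05091565  0.022     ]
red [0.7123094  0.00983259 0.108     ]
white [ 0.70051441 -0.0531242   0.108     ]
blue [ 0.75270512 -0.09513074  0.108     ]
[[-8.99235102e-01  4.37465266e-01 -6.10344760e-04]
 [ 4.37465661e-01  8.99234681e-01 -8.84682539e-04]
 [ 1.61825294e-04 -1.06254247e-03 -9.99999422e-01]]
```

Everything agrees: the riser yaw is about 10.6°, the axis (tray in) about (0.763, -0.032), and the red jar needs about +49° (CCW from above). Approaching the peg, with the fingers closing along the riser's y.

The rows are not in the units I measure in: shifts go in shares of 600 mm and turns go in shares of 4 rad. I convert before sending: -0.416 m / 0.6 = -0.6933, -0.052 m / 0.6 = -0.0867, -0.637 rad / 4 = -0.1593.

Call:
step_hand:
  moves:
    - [[-0.0867,-0.0517,0,0,0,-0.02],[-0.1733,-0.1017,0,0,0,-0.04],[-0.26,-0.1533,0,0,0,-0.06],[-0.3467,-0.205,0,0,0,-0.08],[-0.4333,-0.255,0,0,0,-0.1],[-0.52,-0.3067,0,0,0,-0.12],[-0.6067,-0.3583,0,0,0,-0.14],[-0.6933,-0.41,0,0,0,-0.1593]]
  finger_gap: 0.06

```text
clock: 1.2
tcp_pos: [0.5188, 0.1121, 0.25]
orientation: [0.0, -0.093, 0.996, 0.0]
wrist_force: [1.0, -0.5, 0.5]
finger_gap: 0.0599
grip_force: 0.0
```

Run:
```python
from geo import *
d,R=tool([.631,-.057,.17]);print(d,R)
```

```text
[-0.07881043 -0.18695254  0.08003008] [[-9.82637540e-01 -1.85535286e-01  3.51071458e-04]
 [-1.85535193e-01  9.82637580e-01  2.81966792e-04]
 [-3.97290798e-04  2.11935044e-04 -9.99999899e-01]]
```

In the tool's units: -0.187 m / 0.6 = -0.3117, -0.141 m / 0.6 = -0.235.

Call:
step_hand:
  moves:
    - [[-0.0333,-0.0783,0.0167,0,0,0],[-0.0667,-0.1567,0.0333,0,0,0],[-0.1,-0.235,0.0833,0,0,0],[-0.1317,-0.3117,0.1333,0,0,0],[-0.1317,-0.3117,0.1333,0,0,0]]
  finger_gap: 0.06

```text
clock: 1.82
tcp_pos: [0.6296, -0.0585, 0.1659]
orientation: [-0.003, -0.09, 0.996, 0.001]
wrist_force: [-0.2, 0.4, 0.1]
finger_gap: 0.0599
grip_force: 0.0
```

Run:
```python
from geo import *
import cv2
d,R=tool([.631,-.057,.065]);print(d,R)
c=cam.read_camera("wrist"); cv2.imwrite("pics/w1.png",c["image"][:,:,::-1]); np.savez("pics/w1.npz",**{k:c[k] for k in "KRt"}); print(c["K"],c["R"],c["t"])
K,Rc,t=map(np.array,(c["K"],c["R"],c["t"]))
for X in ([.631,-.057,.084],[.659,-.051,.022],[.7635,-.032,.16]):
    v=Rc@X+t; a=np.arctan2(np.hypot(*v[:2]),v[2]); print(K[:2,2]+v[:2]/np.hypot(*v[:2])*a*K[0,0])
```

```text
[-0.00219507  0.00100075  0.10087645] [[-9.83861851e-01 -1.78852359e-01 -5.26237485e-03]
 [-1.78858655e-01  9.83874496e-01  7.47343378e-04]
 [ 5.04385227e-03  1.67650393e-03 -9.99985874e-01]]
[[309.70691629   0.         319.12656706]
 [  0.         309.70691629 198.42687775]
 [  0.           0.           1.        ]] [[-1.78662022e-01  9.83910347e-01  5.57416579e-04]
 [ 9.30311350e-01  1.68744832e-01  3.25647007e-01]
 [ 3.20313398e-01  5.86993237e-02 -9.45491257e-01]] [ 0.16964218 -0.59070049  0.10444495]
[320.32948134 217.86120583]
[320.96711185 220.61092364]
[321.53599641 416.44953257]
```

View pics/w1.png

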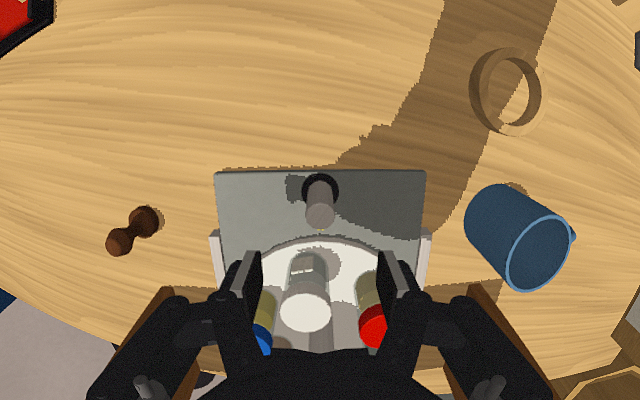

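The wrist picture shows the peg top at (320,217), exactly as predicted, and the hand is centred over it with nothing in the way. Descending, then gripping.

In the tool's units: 0.105 m / 0.6 = 0.175, 0.06 m / 0.6 = 0.1.

Call:
step_hand:
  moves:
    - [[0,0,0.05,0,0,0],[0,0,0.1,0,0,0],[0,0,0.1417,0,0,0],[0,0,0.175,0,0,0],[0,0,0.175,0,0,0]]

```text
clock: 2.5
tcp_pos: [0.6285, -0.0539, 0.0645]
orientation: [-0.001, -0.093, 0.996, 0.001]
wrist_force: [-0.5, 0.3, 0.4]
finger_gap: 0.0599
grip_force: 0.0
```

Call:
step_hand:
  moves:
    - [[0,0,0,0,0,0],[0,0,0,0,0,0],[0,0,0,0,0,0],[0,0,0,0,0,0]]
  finger_gap: 0.0
  grip_n: 60

```text
clock: 3.0
tcp_pos: [0.6314, -0.0574, 0.0672]
orientation: [0.002, -0.091, 0.996, -0.002]
wrist_force: [-1.0, -4.6, 3.3]
finger_gap: 0.0207
grip_force: 58.5
```

```bash
python3 -c "
from geo import *
print(tool([.631-.1475,-.057-.0275,.065]))"
```

```text
(array([0.15035305, 0.00023356, 0.00172533]), array([[-0.98331149, -0.18189555,  0.00353994],
       [-0.1819078 ,  0.98330932, -0.00351315],
       [-0.00284183, -0.00409847, -0.99998756]]))
```

In the tool's units: 0.151 m / 0.6 = 0.2517, 0.145 m / 0.6 = 0.2417.

Call:
step_hand:
  moves:
    - [[0.0167,0,0,0,0,0],[0.0583,0,0,0,0,0],[0.1,0,0,0,0,0],[0.1417,0,0,0,0,0],[0.1833,0,0,0,0,0],[0.2167,0,0,0,0,0],[0.2417,0,0,0,0,0],[0.2517,0,0,0,0,0]]

```text
clock: 4.0
tcp_pos: [0.4954, -0.0835, 0.0677]
orientation: [0.015, -0.093, 0.996, 0.0]
wrist_force: [48.5, 11.6, -39.8]
finger_gap: 0.02
grip_force: 60.0
```

Call:
step_hand:
  moves:
    - [[0.005,0,0,0,0,0],[0.005,0,0,0,0,0],[0.005,0,0,0,0,0]]

```text
clock: 4.38
tcp_pos: [0.4947, -0.0837, 0.0679]
orientation: [0.016, -0.093, 0.996, 0.0]
wrist_force: [42.1, 10.3, -31.2]
finger_gap: 0.0205
grip_force: 60.7
```

A force of 42 N after 139 mm means it is either the end stop or a snag. Checking with the camera.

Run:
```python
from geo import *
import cv2
o=np.zeros((560,800,3),np.uint8)
a=cam.read_camera("scene")["image"][205:305,300:400,::-1]; b=cam.read_camera("top")["image"][100:240,270:370,::-1]
o[:400,:400]=cv2.resize(a,None,fx=4,fy=4,interpolation=2); o[:560,400:]=cv2.resize(b,None,fx=4,fy=4,interpolation=2)
cv2.imwrite("pics/p2.png",o)
```

```text
(no output)
```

View pics/p2.png

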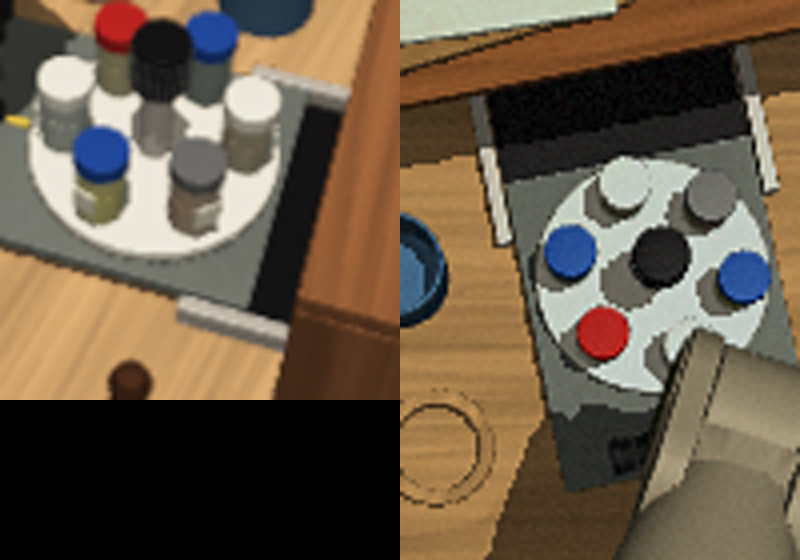

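Now the knob is uncovered: its top is at scene crop (161,42) and top crop (661,256). The red lid is at (121,26) and (603,332), and the tray's front-left corner at (568,490).

Run:
```python
from geo import *
cs=cam.read_camera("scene"); ct=cam.read_camera("top")
S=lambda x,y:ray(cs,((x+.5)/4-.5+300,(y+.5)/4-.5+205)); T=lambda x,y:ray(ct,((x-400+.5)/4-.5+270,(y+.5)/4-.5+100))
print("knob",tri([S(161,42),T(661,256)]),plane(T(661,256),.16)); print("red",tri([S(121,26),T(603,332)]))
u=np.array([.983,.184,0])
for n,a,b,z in (("red",(568,153),(603,332),.108),("corner",(528,320),(568,490),.022)):
    d=plane(T(*b),z)-plane(T(*a),z); print(n,d,d@u)
for p in ((570,251),(744,277),(624,185),(710,196),(603,332)): print(plane(T(*p),.108))
s=get_state(); print(s["tcp_pos"],s["wrist_force"],s["ft_torque"])
```

```text
knob (array([ 0.62683695, -0.05671018,  0.15511531]), [0.0008356560502921171, 0.0008356560502921453]) [ 0.62691148 -0.05601587  0.16      ]
red (array([ 0.57689104, -0.0159255 ,  0.10071685]), [0.001110249469870427, 0.0011102494698703165])
red [-0.13516692 -0.02497967  0.        ] -0.13746534528108983
corner [-0.13414095 -0.03041758  0.        ] -0.13745739084367195
[0.63818792 0.00895872 0.108     ]
[ 0.61769193 -0.1210259   0.108     ]
[ 0.68777153 -0.03196823  0.108     ]
[ 0.6790094  -0.09640066  0.108     ]
[ 0.57714247 -0.01514707  0.108     ]
[ 0.49474548 -0.08364576  0.06795338] [ 42.65345223   9.87254123 -31.66943871] [ 1.84284128 -7.65597259 -0.35390769]
```

Run:
```python
from geo import *
import cv2
ct=cam.read_camera("top"); im=ct["image"].astype(int)
# lower boundary of shelf: strongest vertical change per column
im2=cv2.resize(ct["image"][70:140,245:400,::-1],None,fx=5,fy=5,interpolation=2); cv2.imwrite("pics/edge.png",im2)
T=lambda x,y:ray(ct,((x-400+.5)/4-.5+270,(y+.5)/4-.5+100))
for z in (.202,.22):
    a,b=plane(T(404,101),z),plane(T(796,29),z); e=(b-a)/np.linalg.norm(b-a); n=np.array([-e[1],e[0],0]); print(z,a,b,n,n@(a-[.6268,-.0565,z]))
```

```text
0.202 [0.73254766 0.12644841 0.202     ] [ 0.78240952 -0.15102518  0.202     ] [0.98423485 0.17686649 0.        ] 0.13643797439804964
0.22 [0.72870252 0.12523716 0.22      ] [ 0.77793257 -0.1487205   0.22      ] [0.98423485 0.17686649 0.        ] 0.13243922952801956
```

View pics/edge.png

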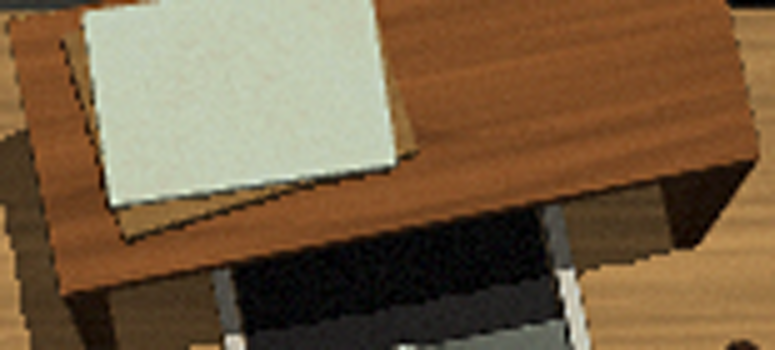

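The axis is at least 132 mm in front of the shelf edge, where 130 mm means fully out. With a hard 42 N stop, the tray is fully out; it had started about 12 mm out. Easing off, releasing and rising.

In the tool's units: -0.012 m / 0.6 = -0.02, -0.006 m / 0.6 = -0.01.

Call:
step_hand:
  moves:
    - [[-0.01,0,0,0,0,0],[-0.02,0,0,0,0,0],[-0.02,0,0,0,0,0]]

```text
clock: 5.0
tcp_pos: [0.4952, -0.0834, 0.0677]
orientation: [0.005, -0.091, 0.996, -0.002]
wrist_force: [4.6, -4.3, 1.7]
finger_gap: 0.0207
grip_force: 64.7
```

Call:
step_hand:
  moves:
    - [[0,0,0,0,0,0],[0,0,0,0,0,0],[0,0,0,0,0,0],[0,0,-0.05,0,0,0],[0,0,-0.1333,0,0,0],[0,0,-0.2333,0,0,0],[0,0,-0.2333,0,0,0]]
  finger_gap: 0.07

```text
clock: 5.88
tcp_pos: [0.493, -0.0823, 0.21]
orientation: [0.004, -0.092, 0.996, -0.002]
wrist_force: [0.1, -1.0, -0.9]
finger_gap: 0.0701
grip_force: 0.0
```

```bash
python3 -c "
from geo import *
print(tool([.6268,-.0563,.143]))"
```

```text
(array([-0.13575428,  0.00129372,  0.06802279]), array([[-0.98301205, -0.18334089,  0.00856933],
       [-0.18337009,  0.98304011, -0.00274858],
       [-0.00792006, -0.00427324, -0.99995951]]))
```

In the tool's units: -0.136 m / 0.6 = -0.2267, -0.09 m / 0.6 = -0.15.

Call:
step_hand:
  moves:
    - [[-0.0667,0,0,0,0,0],[-0.15,0,0,0,0,0],[-0.2267,0,-0.0083,0,0,0],[-0.2267,0,-0.0083,0,0,0]]

```text
clock: 6.38
tcp_pos: [0.626, -0.0559, 0.2078]
orientation: [-0.001, -0.093, 0.996, 0.0]
wrist_force: [-0.2, 0.2, 0.2]
finger_gap: 0.07
grip_force: 0.0
```

Run:
```python
from geo import *
import cv2
print(tool([.6273,-.0573,.143])[0])
c=cam.read_camera("wrist"); cv2.imwrite("pics/w2.png",c["image"][:,:,::-1])
K,Rc,t=map(np.array,(c["K"],c["R"],c["t"]))
for X in ([.6273,-.0573,.16],):
    v=Rc@X+t; a=np.arctan2(np.hypot(*v[:2]),v[2]); print(K[:2,2]+v[:2]/np.hypot(*v[:2])*a*K[0,0])
```

```text
[-0.00113064 -0.00167248  0.06483106]
[316.18323093 237.67825491]
```

View pics/w2.png

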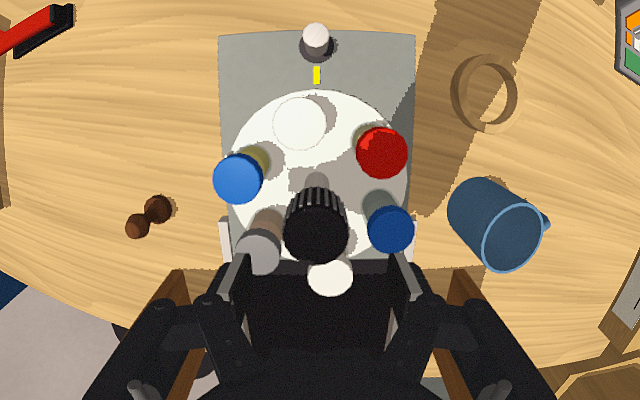

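The picture shows the knob top at about (317,234), the red lid (382,151), the mark (317,75), the peg top (316,34) and the white lid (300,122). The hand is well centred over the knob.

In the tool's units: 0.065 m / 0.6 = 0.1083, 0.045 m / 0.6 = 0.075.

Call:
step_hand:
  moves:
    - [[-0.0017,-0.0025,0.0333,0,0,0],[-0.0017,-0.0025,0.075,0,0,0],[-0.0017,-0.0025,0.1083,0,0,0],[-0.0017,-0.0025,0.1083,0,0,0]]

```text
clock: 6.92
tcp_pos: [0.6223, -0.0577, 0.143]
orientation: [-0.003, -0.092, 0.996, 0.001]
wrist_force: [0.4, -0.1, -0.2]
finger_gap: 0.0703
grip_force: 0.0
```

Call:
step_hand:
  moves:
    - [[0,0,0,0,0,0],[0,0,0,0,0,0],[0,0,0,0,0,0],[0,0,0,0,0,0]]
  finger_gap: 0.0
  grip_n: 50

```text
clock: 7.42
tcp_pos: [0.6257, -0.0585, 0.1466]
orientation: [0.001, -0.092, 0.996, -0.001]
wrist_force: [-2.7, -1.6, 6.3]
finger_gap: 0.041
grip_force: 51.7
```

Run:
```python
from geo import *
print(tool([.6273,-.0573,.143])[0], get_state()["joint_pos"])
```

```text
[-0.00175401  0.00085895  0.00358944] [-2.20395554e-01  4.59571475e-01  6.35991773e-03  1.11550191e+00
 -8.97822979e-04 -4.04209426e-01]
```

In the tool's units: -0.8 rad / 4 = -0.2.

Call:
step_hand:
  moves:
    - [[0,0,0,0,0,-0.02],[0,0,0,0,0,-0.0475],[0,0,0,0,0,-0.075],[0,0,0,0,0,-0.1025],[0,0,0,0,0,-0.13],[0,0,0,0,0,-0.1575],[0,0,0,0,0,-0.1825],[0,0,0,0,0,-0.2]]

```text
clock: 8.43
tcp_pos: [0.6265, -0.0596, 0.1466]
orientation: [0.001, -0.473, 0.881, -0.002]
wrist_force: [0.0, -5.9, 5.6]
finger_gap: 0.041
grip_force: 52.0
```

Call:
step_hand:
  moves:
    - [[0,0,0,0,0,-0.015],[0,0,0,0,0,-0.015],[0,0,0,0,0,-0.015]]

```text
clock: 8.8
tcp_pos: [0.6266, -0.0596, 0.1466]
orientation: [0.001, -0.498, 0.867, -0.002]
wrist_force: [0.2, -5.2, 5.1]
finger_gap: 0.0408
grip_force: 52.0
```

Run:
```python
from geo import *
import cv2
o=np.zeros((560,800,3),np.uint8)
a=cam.read_camera("scene")["image"][185:285,310:410,::-1]; b=cam.read_camera("wrist")["image"][:,:,::-1]
o[:400,:400]=cv2.resize(a,None,fx=4,fy=4,interpolation=2)
b=cam.read_camera("top")["image"][100:240,270:370,::-1]; o[:,400:]=cv2.resize(b,None,fx=4,fy=4,interpolation=2)
cv2.imwrite("pics/p3.png",o)
cv2.imwrite("pics/w3.png",cam.read_camera("wrist")["image"][:,:,::-1])
```

```text
(no output)
```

View pics/w3.png

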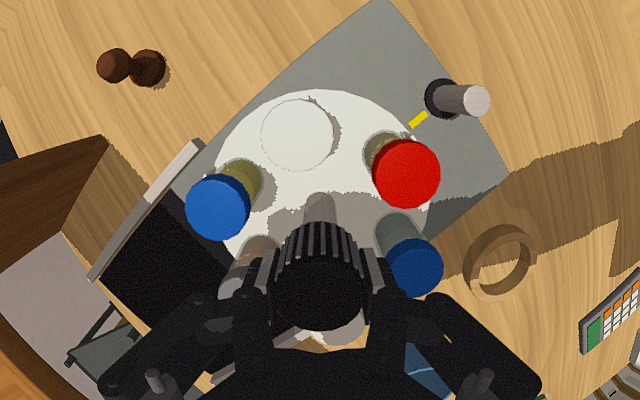

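View pics/p3.png

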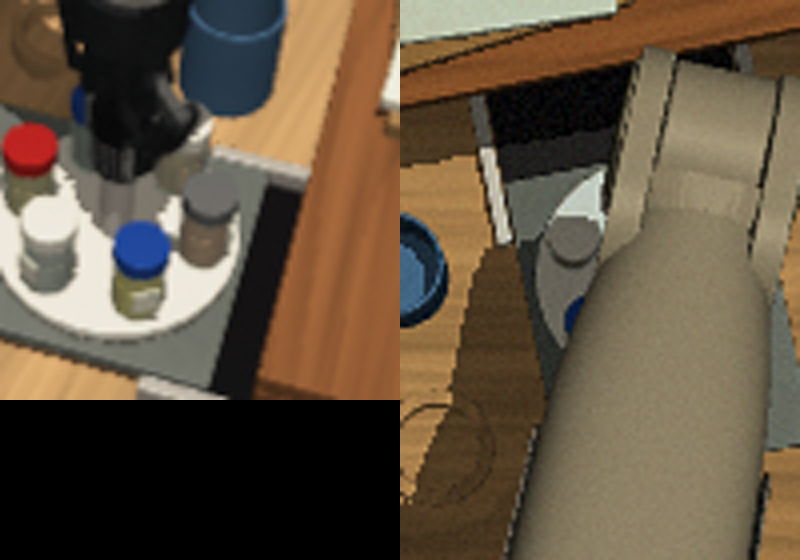

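The wrist picture shows the red lid at (406,173), white (297,134), blue (217,208), the second blue (414,268), the mark (418,120) and the peg top (477,101). The scene crop shows the red lid top at (30,143), white (48,217), blue (142,244) and grey (210,195). Fitting the tray and carousel yaw from these.

Create fit.py:
```python
from geo import *
from scipy.optimize import least_squares
def wproj(c,X):
    K,Rc,t=map(np.array,(c["K"],c["R"],c["t"])); v=Rc@X+t; h=np.hypot(*v[:2]); return K[:2,2]+v[:2]/h*np.arctan2(h,v[2])*K[0,0]
def proj(c,X): v=np.array(c["K"])@(np.array(c["R"])@X+c["t"]); return v[:2]/v[2]
def pt(p,n):
    x,y,a,b=p[:4]
    if n=="mark": r,z,th=.106,.022,a
    elif n=="peg": r,z,th=.135,.084,a
    else: r,z,th=.066,.108,b+n*np.pi/3   # n: jars CCW from red
    return np.array([x-r*np.cos(th),y-r*np.sin(th),z])
def fit(obs,shift=True):
    f=lambda p:np.concatenate([pr(c,pt(p,n)+(np.r_[p[4:7]] if i else 0))-px for c,pr,n,px,i in obs]+[p[4:7]/.003])
    s=least_squares(f,[.627,-.058,.183,.18,0,0,0],loss="soft_l1"); return s.x,np.round(s.fun[:-3].reshape(-1,2),1)
```

Run:
```python
from fit import *
cw=cam.read_camera("wrist"); cs=cam.read_camera("scene")
S=lambda x,y:((x+.5)/4-.5+310,(y+.5)/4-.5+185)
w=[(cw,wproj,n,np.array(p),1) for n,p in (("mark",(418,120)),("peg",(477,101)),(0,(406,173)),(1,(297,134)),(2,(217,208)),(-1,(414,267)))]
s=[(cs,proj,n,np.array(S(*p)),0) for n,p in ((0,(30,143)),(1,(48,216)),(2,(142,243)),(3,(210,194)))]
for o in (w,w+s,[w[i] for i in (0,1,2,3)]):
    x,r=fit(o); print(np.round(x,4),"err deg",np.degrees(x[3]-x[2])); print(r.tolist())
print(get_state()["ft_torque"],get_state()["tcp_pos"])
```

```text
[ 0.6268 -0.0583  0.1683  0.1917  0.      0.     -0.0049] err deg 1.3393749567981181
[[-0.7, -0.5], [-0.7, 1.8], [0.7, -0.8], [-0.3, -0.2], [-0.0, -0.1], [1.0, 1.5]]
[ 6.275e-01 -5.840e-02  1.682e-01  1.905e-01 -7.000e-04  1.000e-04
 -4.900e-03] err deg 1.2784740069595382
[[-0.7, -0.5], [-0.7, 1.8], [0.7, -0.7], [-0.3, -0.3], [-0.1, -0.2], [0.9, 1.6], [-0.3, 0.1], [0.1, 0.4], [-0.0, -0.0], [-0.0, -0.8]]
[ 0.6268 -0.0584  0.1737  0.1899 -0.      0.     -0.003 ] err deg 0.9242582214813713
[[-0.5, -1.0], [-0.1, 0.8], [1.5, 0.0], [-0.5, -0.0]]
[-0.9151342   0.18177175 -0.00880284] [ 0.62656068 -0.05963541  0.14662231]
```

Run:
```python
from fit import *
import cv2
cs=cam.read_camera("scene"); ct=cam.read_camera("top"); cw=cam.read_camera("wrist")
S=lambda x,y:np.array(((x+.5)/5-.5+320,(y+.5)/5-.5+205)); T=lambda x,y:np.array(((x-400+.5)/4-.5+270,(y+.5)/4-.5+100))
o=[(ct,proj,n,T(*p),0) for n,p in (("mark",(644,239)),("peg",(656,264)),(0,(568,153)),(1,(652,168)),(2,(707,99)))]
o2=[(cs,proj,n,S(*p),1) for n,p in (("mark",(142,211)),("peg",(101,133)),(0,(281,83)),(1,(218,157)),(2,(275,247)))]
import fit as F
def run(o):
    f=lambda p:np.concatenate([pr(c,pt(p,n)+(np.r_[p[4:7]] if i else 0))-px for c,pr,n,px,i in o]+[p[4:7]/.003])
    s=least_squares(f,[.76,-.032,.183,-.68,0,0,0],loss="soft_l1"); print(np.round(s.x,4),np.round(s.fun[:-3],1))
run(o);run(o2);run(o+o2)
im=cv2.imread("pics/w3.png"); h=cv2.cvtColor(im,cv2.COLOR_BGR2HSV)
for lo,hi,b in (((24,150,120),(34,255,255),(380,80,460,150)),((0,180,150),(6,255,255),(360,130,450,220))):
    m=cv2.inRange(h,lo,hi)[b[1]:b[3],b[0]:b[2]]; y,x=np.nonzero(m); print(len(x),x.mean()+b[0],y.mean()+b[1],x.min()+b[0],x.max()+b[0],y.min()+b[1],y.max()+b[1])
```

```text
[ 0.7632 -0.0305  0.195  -0.6854  0.      0.      0.    ] [ 0.   0.  -0.   0.1 -0.5  0.1  0.2 -0.3  0.2  0.1]
[ 7.615e-01 -3.080e-02  1.923e-01 -6.698e-01 -0.000e+00  0.000e+00
 -2.000e-04] [-0.1 -0.3 -0.3  0.1  0.2 -0.2  0.1 -0.2  0.1  0.5]
[ 7.628e-01 -3.040e-02  1.944e-01 -6.771e-01 -1.100e-03 -4.000e-04
 -2.000e-04] [-0.   0.1 -0.1  0.2 -0.4  0.3  0.4 -0.3  0.2 -0.  -0.1 -0.2 -0.2  0.2
  0.4 -0.2  0.2 -0.3  0.   0.5]
155 417.36129032258066 119.07741935483871 408 427 110 128
3372 407.5729537366548 175.19988137603795 375 440 142 208
```

The tray yaw estimates (0.168–0.194, mean about 0.185) and the carousel yaw (0.183–0.190) agree to within about 0.5°. I'm adding a slight outward pull (5 mm of command) to seat the tray on its stop, then checking.

In the tool's units: 0.004 m / 0.6 = 0.0067, 0.003 m / 0.6 = 0.005.

Call:
step_hand:
  moves:
    - [[0.0025,0.0033,0,0,0,0],[0.005,0.0067,0,0,0,0],[0.005,0.0067,0,0,0,0],[0.005,0.0067,0,0,0,0]]

```text
clock: 9.75
tcp_pos: [0.626, -0.0597, 0.1467]
orientation: [0.005, -0.499, 0.867, -0.004]
wrist_force: [14.4, -3.9, -3.5]
finger_gap: 0.0408
grip_force: 51.9
```

Run:
```python
from fit import *
import cv2
cw=cam.read_camera("wrist"); h=cv2.cvtColor(cw["image"],cv2.COLOR_RGB2HSV)
for lo,hi,b in (((24,150,120),(34,255,255),(380,80,460,150)),((0,180,150),(6,255,255),(360,130,450,220))):
    m=cv2.inRange(h,lo,hi)[b[1]:b[3],b[0]:b[2]]; y,x=np.nonzero(m); print(x.mean()+b[0],y.mean()+b[1])
print(get_state()["qvel"].round(4),get_state()["ft_torque"])
```

```text
418.55345911949684 118.42767295597484
408.0470588235294 175.32794117647057
[ 0.0005 -0.0011  0.0003  0.0012  0.0008  0.0015] [-0.22641433 -1.7527129  -0.03505653]
```

The tray moved under 1 mm while the pull rose to 14 N, well above its friction, so it is on the end stop. The red lid and mark stayed put in the image and the arm is still, so I'm handing in.

```bash
python3 -c "
from workcell import env, cam, get_state
print(env.hand_in())"
```

```text
the job is handed in; nothing more can be done
None
```

I handed the job in at about 10 s with the tray on its end stop, the red-lidded jar in line with the yellow mark (best estimate within about 0.5°, though single measurements differed by up to 1.3°), and the gripper still holding the knob; no verdict was shown.

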